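# Latch the gate of a plaster-casting box

## Task

Get the casting box ready for pouring: raise the red-handled latch bar, swing the gate shut against its rubber seal, and let the bar drop behind the nose of the keeper until it lies fully down in the notch, so that the gate stays shut by itself when you let go. Feel your way gently over the keeper, never ramming or forcing the bar or the gate, and leave the cup standing in the box and the red-banded tub on the bench where they are.

Things in the scene. Friction and masses are not known exactly. Their poses are not given: they have to be found in the camera images.
- casting_box: plaster-casting box bolted to the bench: white base board 12 mm thick, three plywood walls 15 mm thick, outside 200 (x) by 220 (y) mm, open at the top, wall tops 122 mm above the bench. Origin on the bench under the middle of the walled space; x points into the box (the way the gate closes), y to the gate's hinge side, z up
- gate_swing (a joint): angle of the plywood gate (15 mm thick, 219 mm long, top edge 122 mm above the bench) about its upright hinge pin: about 0 when latched, grows as it swings open towards -x of the box; end stop at -0.042. Away from the seal it stays where it is left. A latched gate reads between about -0.04 and +0.04, depending on the keeper
- gate_hinge (a point): point on the gate's hinge pin axis, 122 mm above the bench, at x = -116, y = +118 mm in the box frame; it turns with the gate: its x axis is the gate's closing direction, its -y axis points along the gate from the pin to the free end
- seal (a point): middle of the free face of the black hollow rubber bulb seal on the end of the latch-side wall, 220 mm from the hinge pin. The gate meets it at about 0.05 rad and squeezes it from there on; it pushes back with 0.4 N per mm, so with about 1 to 8 N when latched
- latch_lift (a joint): lift angle of the latch bar about its level pivot bolt on the gate: 0 fully down (level, on its stop), grows as the free end rises, at most 0.14. Let go, it falls by its own weight. Resting on the keeper's nose or back wall it reads about 0.06 to 0.075; at 0.085 and more it passes clear over both
- drop_bar: latch bar on the outer face of the gate, along its top: dark steel flat 240 long, 8 thick (its x), 20 high, about 0.25 kg, with an upright red lift grip. Origin on the pivot bolt, in the gate_hinge frame at x = -23.5, y = -50, z = -10 mm. It runs along its own -y from y = +15 to -225 mm, past the gate's free end; its underside is 102 mm above the bench at latch_lift 0
- lift_grip (a point): where to hold the red lift grip, a flat upright block 10 mm thick (x of the bar), 28 wide (y), 40 high (136 to 176 mm above the bench at latch_lift 0), swivelling freely on a cross pin so that it stays upright in the hand as the bar lifts. The point is its middle, on the pin, at bar y = -123, z = +44 mm (156 mm above the bench); room for fingers at both faces
- keeper_nominal (a point): middle of the notch of the U-shaped steel keeper, at the bar's underside, if the keeper stood at mid adjustment. It is bolted to the outside of the latch-side wall on slotted holes; its true place is up to 8 mm nearer or farther along the box's x, not measured: feel or see it. It is 250 mm from the hinge pin, 200 mm from the bar's pivot
- bark_cup: dark brown wood-grained cup, 91 mm across, 113 mm high, the model to be cast, standing loose in the box; origin at the centre of its underside. Not to be touched
- slip_tub: white plastic tub with a red band, 105 mm across, 96 mm high, standing on the bench to the right; origin at the centre of its underside. Not to be touched
- gate: the gate with all it carries. Origin on the hinge pin axis at bench level (122 mm below gate_hinge), same axes as gate_hinge; the panel runs from y = -5 to -224 mm, 14 to 122 mm above the bench, its outer face at x = -7.5 mm, 12 mm behind the bar
- keeper_crown (a point): 14 mm above keeper_nominal, at the height of the keeper's two crowns. From the gate side: nose 12 mm thick, notch 11 mm wide for the 8 mm bar, back wall 10 mm thick, both walls equally high; 18 mm wide along y. A bar let down too early rests on the nose, too late on the back wall. Held by small screws: load it with under 10 N

How it is judged (in metres and radians):
On the way, in this order (a step that is already met when the one before it is completed fails the run):
1. the latch bar is raised above the height of the keeper's nose while the gate is still in front of the nose (value of joint latch_lift above 0.068 rad and value of joint gate_swing above 0.049 rad), for 0.05 s.
2. the gate is shut on to its seal with the bar carried up over the nose (value of joint gate_swing below 0.0465 rad and value of joint latch_lift above 0.035 rad), for 0.05 s.
At the end, for the whole second after the job is handed in: the latch bar lies down in the keeper's notch (latch_lift below 0.02 rad), holding the gate shut on its seal (gate_swing below 0.0465 rad) at rest with the robot's hand away, and the cup has not moved more than 12 mm (value of joint latch_lift below 0.02 rad and value of joint gate_swing below 0.0465 rad and linear speed of drop_bar below 0.01 m/s and distance of bark_cup from where it was at the start of the episode below 0.012 m); the robot touches nothing.
It fails at once if the latch bar is rammed or forced against the keeper (over 22 N) (contact force between drop_bar and casting_box above 22 N).
It fails at once if the gate with its bar is rammed against the box and its seal (over 28 N) (contact force between gate and casting_box above 28 N).
It fails at once if the cup in the box is knocked (moved more than 12 mm) (distance of bark_cup from where it was at the start of the episode above 0.012 m).
It fails at once if the tub is knocked (moved more than 20 mm) (distance of slip_tub from where it was at the start of the episode above 0.02 m).
It also fails if it takes over 72 s, if anything falls off the work surface, if the arm or the gripper's body presses on something with over 40 N, if the wrist force passes 120 N, or if a joint passes its speed limit or range.

## Robot

A 7-joint arm with a two-finger parallel gripper is mounted at the origin on a cart in front of the work surface, level with it; the furniture and walls round the work are solid. World frame = base frame: x ahead of the robot, y to its left, z up, the work surface at z = 0. Lengths are in mm, angles in rad, forces in N, time in s.
With the tool pointing down it reaches from about 400 to 875 mm from the base axis. Payload 4.4 kg.
Tool frame: the origin (TCP) lies midway between the tips of the shut fingers; the grasp point (between the pads) lies 19 mm behind it; z points along the fingers, y is the line along which they close (so a half turn about z gives the same grasp; the last joint's range is limited). The gripper opens to 85 mm and grips with 20 to 120 N. Pads are 22 mm wide; open, the fingers measure 114 mm over their backs; the gripper's body (76 mm by 85 mm) begins 54 mm behind the grasp point. The pads swing forward as they close: fully open they stand 13 mm farther back than shut.
Start: joints at [1.144, 0.628, 0.038, 1.517, -0.027, 0.996, -0.02], TCP at [229.493, -608.154, 231.313] pointing down, gripper open.
Joint ranges: [-3.06, 3.06], [-0.37, 2.12], [-1.25, 1.32], [0.18, 2.47], [-1.1, 4.24], [0.23, 1.98], [-2.94, 2.94]. Speed limits (rad/s): [2.57, 2.57, 3.14, 3.14, 3.14, 3.14, 3.14].

## Interface

Orientations are given as [roll, pitch, yaw] about the fixed x, y, z axes, in that order (R = Rz(yaw) Ry(pitch) Rx(roll)).
In Python, from cell import ctrl gives the robot as it stands. The module is installed in compiled form; this text tells all that it offers.
- The arm moves only by the tool step_arm, never from a script. Its argument "commands" is one flat list of numbers, 7 for each row, row after row: the shift along the tool's x, y, z in cm, then the turn, a rotation vector about the tool's x, y, z in rad, then the opening, from 0 (shut) to 1 (fully open). A call has 1 to 10 rows; each row is the pose to reach, as a shift and turn from the pose commanded when the call began, along the tool's axes at that moment; what a row does not reach only later rows make up. A row lasts 1/10 s, in which the tool goes at most 50 mm and 8.59 degrees, less where a joint would pass 70% of its speed; a pose out of reach is approached as far as the arm can. A call with a gripper value outside its range is refused whole. The fingers move at their own pace and stop on an object; the grip force is fixed at half the most. Time passes only in rows, so rows that repeat a pose let the fingers close. It gives the time, the measured TCP pose, the force, the opening and the grip force at its end, in the units of the state.
- ctrl.read_state(): the state, without advancing time (a new reading comes with each control period).
- ctrl.get_image(name): name is "scene" or "top" or "wrist"; returns a dict with "image" (480x640x3 uint8, red, green, blue), "range_z" (480x640 float32, mm along the optical axis (not along the pixel's ray), 0 where there is no reading), "vfov" (degrees; the focal length in pixels is half the picture's height over the tangent of half this angle, whatever the lens; pixels are square), "cx", "cy" (the principal point, pixels), "world_to_cam" (4x4, takes a point from world to camera coordinates). Camera axes: x right, y down, z forward; pixel columns grow to the right and rows downward; lengths in mm; the calibration is good to about 2 mm. A picture is of the moment at which its call begins.
- ctrl.finish_job(): hands the job in; it is judged then, once.
The state is a dict: "clock": time; "qpos": joint angles; "qd": joint speeds; "tau": joint torques, N m; "eef_pos": TCP position; "tool_rot": TCP orientation; "force": force on the tool from outside, world axes, zero at the start; "torque": the same for the moment, N m; "width": finger opening in mm; "gripper_force": force on a finger pad.
Only numpy, scipy, OpenCV 4.12 (cv2) and the standard library are available. Lean on these libraries where they do the work, as an engineer would, in place of code of your own. Each camera call takes 0.05 s, during which the arm holds its last target. There are 200 camera calls.

## Working session

There is one attempt and no reset: what is moved stays moved. The work goes in short steps, Python scripts to look and compute and a tool call to move; the robot and the scene stay as the last step left them, time stands still between calls to the robot, and variables do not carry over. Pictures are saved under pics/ and viewed, at most 10 in all, crops included, and the job is handed in when it is done.

Besides the shell and the picture viewer there is one more tool, called after "Emit:" in YAML: its name, and indented under it one key for each argument. step_arm: Moves the arm, as the interface text tells. Its arguments: {"type":"object","properties":{"commands":{"type":"array"}},"required":["commands"]}

```bash
mkdir -p pics; cat > h.py <<'E'
import numpy as np, cv2
from cell import ctrl
def shot(n,f):
    d=ctrl.get_image(n); cv2.imwrite('pics/'+f+'.png',d['image'][:,:,::-1]); np.savez('pics/'+f+'.npz',**d); return d
def pts(d):
    im=d['range_z']; f=240/np.tan(np.radians(d['vfov'])/2)
    v,u=np.mgrid[:480,:640]; p=np.stack([(u-d['cx'])/f*im,(v-d['cy'])/f*im,im],-1)
    T=np.linalg.inv(d['world_to_cam']); return p@T[:3,:3].T+T[:3,3]
E
python3 - <<'E'
from h import *
for n in('scene','top'):
    d=shot(n,n+'1'); print(n,d['vfov'],np.linalg.inv(d['world_to_cam']).round(2).tolist())
s=ctrl.read_state(); print(s)
E
```

```text
scene 42.31038911041118 [[0.94, 0.3, -0.19, 911.21], [0.35, -0.81, 0.47, -760.54], [-0.01, -0.51, -0.86, 1445.43], [0.0, 0.0, 0.0, 1.0]]
top 50.337249327006454 [[-0.04, -0.97, 0.22, 365.87], [-1.0, 0.04, -0.01, -18.05], [0.0, -0.22, -0.97, 1260.51], [0.0, 0.0, 0.0, 1.0]]
{'clock': 0.1, 'qpos': array([ 1.14419144,  0.62927692,  0.03848756,  1.51828085, -0.02696776,
        0.99630503, -0.02000184]), 'qd': array([ 1.89581747e-04, -1.89843334e-03,  1.93014883e-04, -1.05743326e-03,
       -2.42965034e-05,  9.43190739e-04, -1.58797305e-03]), 'tau': array([ 2.89672244e-03, -5.64535153e+01,  1.23029955e+00, -1.93974513e+01,
        1.12444497e-02,  5.36829160e-03,  9.24004979e-06]), 'eef_pos': array([ 229.26197274, -607.61578635,  230.46264561]), 'tool_rot': array([-3.13984276e+00,  7.15272834e-05,  3.60785734e-01]), 'force': array([0.74482006, 0.20492311, 0.43509163]), 'torque': array([ 0.00957268,  0.04617388, -0.00365945]), 'gripper_force': 0.0, 'width': 85.51094447126411}
```

View pics/scene1.png

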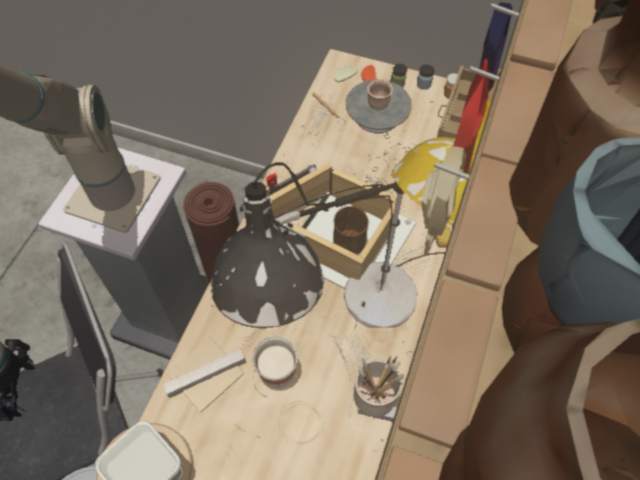

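View pics/top1.png

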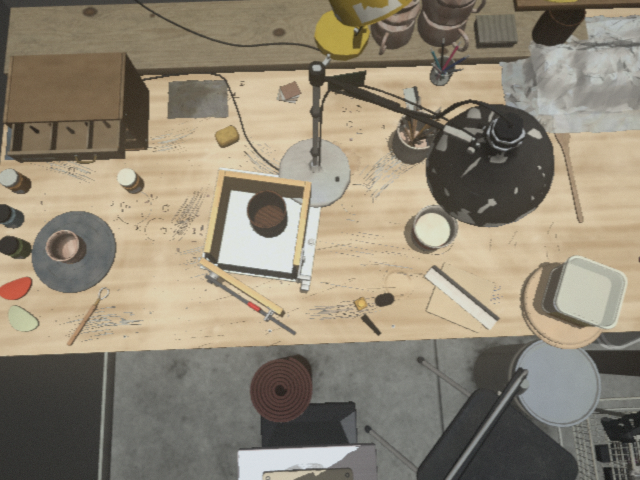

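```bash
python3 - <<'E'
from h import *
d=dict(np.load('pics/top1.npz')); P=pts(d); im=d['image'].astype(int); R,G,B=im[...,0],im[...,1],im[...,2]
v,u=np.mgrid[:480,:640]
red=(R>110)&(G<70)&(B<70)&(u>200)&(u<320)&(v>270)&(v<340)
print('red',red.sum(),np.median(P[red],0),P[red].min(0),P[red].max(0))
roi=(u>190)&(u<330)&(v>160)&(v<345)
Z=P[...,2]
top=roi&(abs(Z-122)<5)
# gate vs walls components
n,l,s,c=cv2.connectedComponentsWithStats(top.astype(np.uint8))
for i in range(1,n):
    if s[i,4]>25:
        q=P[l==i]; r=cv2.minAreaRect(q[:,:2].astype(np.float32)); print(s[i],r,cv2.boxPoints(r).round(0).tolist(),q[:,2].mean())
lamp=(u>420)&(u<560)&(v>100)&(v<230); print('lamp',np.percentile(P[lamp],[2,98],axis=0))
arm=(u>310)&(u<500)&(v>60)&(v<150)&(Z>200);print('lamparm',np.percentile(P[arm],[2,98],axis=0))
big=cv2.resize(d['image'][150:350,190:340],None,fx=4,fy=4,interpolation=cv2.INTER_CUBIC)[200:]
cv2.imwrite('pics/crop1.png',big[...,::-1])
E
```

```text
return _methods._mean(a, axis=axis, dtype=dtype,
  ret = um.true_divide(
Traceback (most recent call last):
ValueError: zero-size array to reduction operation minimum which has no identity
```

```bash
cat > m.py <<'E'
from h import *
d=dict(np.load('pics/top1.npz')); P=pts(d); im=d['image'].astype(int); R,G,B=im[...,0],im[...,1],im[...,2]
v,u=np.mgrid[:480,:640]
red=(R-np.maximum(G,B)>60)&(u>200)&(u<320)&(v>270)&(v<340)
print('red',red.sum(),u[red].mean(),v[red].mean(),np.median(P[red],0),np.ptp(P[red],axis=0))
Z=P[...,2]; roi=(u>190)&(u<330)&(v>160)&(v<345)
print('zhist',np.histogram(Z[roi],bins=np.arange(-20,200,10)))
top=roi&(abs(Z-122)<6)
n,l,s,c=cv2.connectedComponentsWithStats(top.astype(np.uint8))
for i in range(1,n):
    if s[i,4]>25:
        q=P[l==i]; r=cv2.minAreaRect(q[:,:2].astype(np.float32)); print(s[i],r,cv2.boxPoints(r).round(0).tolist(),q[:,2].mean())
lamp=(u>420)&(u<560)&(v>100)&(v<230); print('lamp',np.percentile(P[lamp],[2,98],axis=0))
arm=(u>310)&(u<500)&(v>60)&(v<150)&(Z>200);print('lamparm',np.percentile(P[arm],[2,98],axis=0))
big=cv2.resize(d['image'][240:350,190:340],None,fx=5,fy=5,interpolation=cv2.INTER_CUBIC)
cv2.imwrite('pics/crop1.png',big[...,::-1])
E
python3 m.py
```

```text
red 57 253.19298245614036 305.9824561403509 [461.57307975 100.44545754 176.50495435] [ 111.45899137  147.37082024 1258.42452904]
zhist (array([   0, 4496, 8179, 5310,  643,  568,  600,  461,  338,  336,  292,
        327,  377,  752, 2645,    8,   17,   32,    0,   64,    1]), array([-20, -10,   0,  10,  20,  30,  40,  50,  60,  70,  80,  90, 100,
       110, 120, 130, 140, 150, 160, 170, 180, 190]))
[ 204  170  108  110 1760] ((656.7420043945312, 87.6102066040039), (235.5439453125, 230.479248046875), 79.96124267578125) [[523.0, -8.0], [750.0, -48.0], [791.0, 183.0], [564.0, 224.0]] 122.29536927949849
[247 190  40  39 244] ((688.077392578125, 72.55933380126953), (89.93202209472656, 90.4979248046875), 1.1454977989196777) [[642.0, 117.0], [644.0, 26.0], [734.0, 28.0], [732.0, 119.0]] 123.40128140503725
[199 257  85  58 884] ((503.83782958984375, 140.53585815429688), (218.5650177001953, 39.7173957824707), 55.61658477783203) [[426.0, 62.0], [459.0, 39.0], [582.0, 220.0], [549.0, 242.0]] 122.63801843791576
[260 309   8   7  27] ((452.1488952636719, 85.17977905273438), (18.391178131103516, 7.250852108001709), 54.816097259521484) [[444.0, 80.0], [450.0, 76.0], [460.0, 91.0], [454.0, 95.0]] 122.87492584808435
[268 315  28  20 118] ((423.9258728027344, 44.030696868896484), (69.84638977050781, 7.892457008361816), 55.527896881103516) [[401.0, 17.0], [407.0, 13.0], [447.0, 71.0], [440.0, 75.0]] 122.4944618900017
lamp [[ 555.3812113  -679.69315736   -2.65044966]
 [ 988.39439707 -213.33068121  683.33959831]]
lamparm [[ 613.87785797 -294.64789784  264.70436217]
 [ 815.95254422  -35.83026565  704.63716379]]
```

View pics/crop1.png

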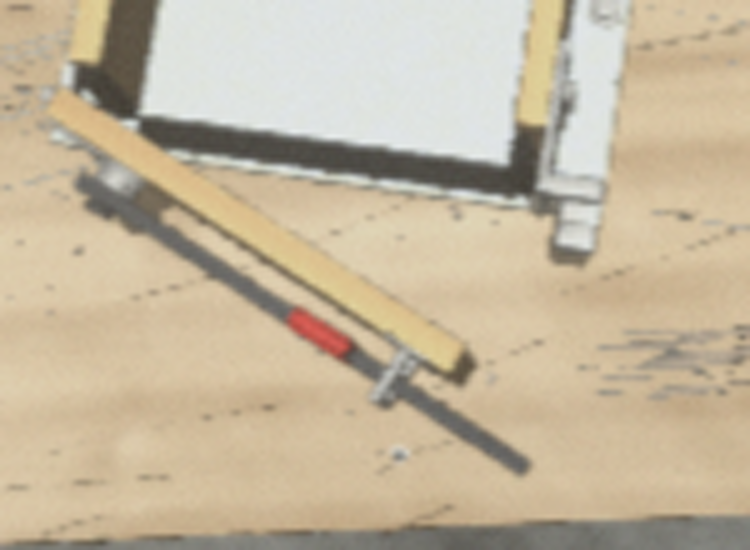

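```bash
cat >> m.py <<'E'
print('----')
hi=(u>330)&(Z>130); print('high obstacles x<620:'); 
for a,b in((330,420),(420,500),(500,560),(560,640)):
    m=(Z>130)&(u>=a)&(u<b)&(P[...,0]>200); print(a,b,m.sum(),np.percentile(P[m],[1,50,99],axis=0).round(0).tolist())
# gate: wood colour at z~122
wood=(R-B>50)&(abs(Z-122)<5)&roi
wood=cv2.erode(wood.astype(np.uint8),np.ones((2,2)))>0
n,l,s,c=cv2.connectedComponentsWithStats(wood.astype(np.uint8))
for i in range(1,n):
    if s[i,4]>60:
        q=P[l==i][:,:2].astype(np.float32); r=cv2.minAreaRect(q); L=cv2.fitLine(q,cv2.DIST_HUBER,0,.01,.01).ravel(); t=(q-L[2:])@L[:2]
        print(s[i],r,cv2.boxPoints(r).round(0).tolist(),'line',L.round(3),np.percentile(t,[0.5,99.5]))
dark=(R+G+B<260)&(abs(Z-122)<5)&(u>200)&(v>285)&roi
q=P[dark][:,:2].astype(np.float32);L=cv2.fitLine(q,cv2.DIST_HUBER,0,.01,.01).ravel();t=(q-L[2:])@L[:2];print('bar',dark.sum(),L,[(L[2:]+L[:2]*k).round(1) for k in(t.min(),t.max())])
rr=red&(abs(Z-176)<8);print('grip',rr.sum(),P[rr].mean(0), cv2.minAreaRect(P[rr][:,:2].astype(np.float32)))
k=(u>295)&(u<315)&(v>270)&(v<296)&(Z>95)&(Z<130)&(abs(R-B)<45)
print('keeper',k.sum(),P[k].round(0).tolist()[:80])
E
python3 m.py | sed '1,/----/d'
```

```text
high obstacles x<620:
330 420 3556 [[366.0, -308.0, 137.0], [814.0, -123.0, 571.0], [1177.0, -18.0, 1261.0]]
420 500 9362 [[366.0, -437.0, 143.0], [632.0, -262.0, 536.0], [1176.0, -18.0, 1261.0]]
500 560 5999 [[366.0, -648.0, 132.0], [612.0, -338.0, 558.0], [1146.0, -18.0, 1261.0]]
560 640 4196 [[203.0, -798.0, 130.0], [471.0, -640.0, 134.0], [1155.0, -18.0, 1261.0]]
[205 171 106  85 983] ((671.4984130859375, 91.31068420410156), (216.39105224609375, 195.2509307861328), 79.74066925048828) [[556.0, 2.0], [748.0, -33.0], [787.0, 180.0], [595.0, 215.0]] line [ 1.0000e-02 -1.0000e+00  7.2103e+02  8.5654e+01] [-127.28434624  115.27670647]
[201 259  43  30 203] ((542.4765625, 176.34535217285156), (111.07050323486328, 11.936631202697754), 55.95478439331055) [[506.0, 134.0], [516.0, 127.0], [579.0, 219.0], [569.0, 226.0]] line [  0.568   0.823 541.951 175.436] [-54.30839428  55.46997597]
[243 285  39  29 212] ((480.609619140625, 85.8584213256836), (99.50196075439453, 11.815603256225586), 55.726707458496094) [[448.0, 48.0], [457.0, 41.0], [514.0, 124.0], [504.0, 130.0]] line [  0.556   0.832 4
[... 1409 characters left out ...]
122.0], [525.0, 3.0, 119.0], [525.0, 1.0, 120.0], [526.0, -2.0, 114.0], [525.0, -4.0, 118.0], [525.0, -6.0, 120.0], [526.0, -8.0, 114.0], [526.0, -11.0, 113.0], [525.0, -13.0, 115.0], [525.0, -15.0, 116.0], [525.0, -17.0, 118.0], [525.0, -20.0, 118.0], [524.0, -22.0, 120.0], [526.0, 5.0, 101.0], [525.0, 3.0, 102.0], [526.0, 1.0, 101.0], [525.0, -1.0, 107.0], [524.0, -4.0, 110.0], [524.0, -6.0, 107.0], [523.0, -8.0, 116.0], [523.0, -11.0, 116.0], [523.0, -13.0, 118.0], [523.0, -15.0, 116.0], [523.0, -17.0, 114.0], [523.0, -20.0, 114.0], [522.0, -22.0, 120.0], [523.0, -6.0, 102.0], [523.0, -8.0, 100.0], [523.0, -10.0, 103.0], [523.0, -13.0, 103.0], [522.0, -15.0, 104.0], [521.0, -17.0, 110.0]]
```

Emit:
step_arm:
  commands: [3,-3.35,0,0,0,-0.03,1,6,-6.7,0,0,0,-0.06,1,9,-10.05,0,0,0,-0.1,1,12,-13.4,0,0,0,-0.13,1,15,-16.75,0,0,0,-0.16,1,18,-20.1,0,0,0,-0.2,1,21,-23.45,0,0,0,-0.23,1,24,-26.8,0,0,0,-0.26,1,27,-30.2,0,0,0,-0.3,1,27,-30.2,0,0,0,-0.3,1]

```text
clock: 1.1
eef_pos: [377.6, -224.0, 231.3]
tool_rot: [-3.139, -0.002, 0.672]
force: [0.3, -0.5, 0.4]
width: 85.4
gripper_force: 0.0
```

Emit:
step_arm:
  commands: [3.3,-2.5,0,0,0,-0.04,1,6.7,-5,0,0,0,-0.08,1,10,-7.5,0,0,0,-0.12,1,13.3,-10,0,0,0,-0.15,1,16.7,-12.6,0,0,0,-0.2,1,20,-15.1,0,0,0,-0.23,1,23.4,-17.6,0,0,0,-0.27,1,26.7,-20.1,0,0,0,-0.3,1,26.7,-20.1,0,0,0,-0.3,1]

```text
clock: 2.0
eef_pos: [464.4, 98.3, 231.4]
tool_rot: [-3.141, -0.005, 0.969]
force: [0.3, -0.4, -0.1]
width: 85.5
gripper_force: 0.0
```

```bash
python3 - <<'E'
from h import *
s=ctrl.read_state();print(s['eef_pos'],s['tool_rot'],s['qpos'])
d=shot('wrist','w1');P=pts(d);im=d['image'].astype(int);R,G,B=im[...,0],im[...,1],im[...,2]
print(d['vfov'],np.linalg.inv(d['world_to_cam']).round(2).tolist())
red=(R-np.maximum(G,B)>60)&(abs(P[...,2]-176)<6)
print(red.sum(),P[red].mean(0) if red.any() else 0, cv2.minAreaRect(P[red][:,:2].astype(np.float32)) if red.any() else 0)
E
```

```text
[464.39481555  98.26227121 231.42480562] [-3.14104433 -0.00453476  0.96921695] [-0.08716067  0.38659327 -0.2418506   1.98783171  0.12443186  0.77798608
 -1.00192947]
69.30577758655615 [[0.82, -0.53, -0.19, 512.33], [-0.57, -0.78, -0.27, 167.91], [-0.0, 0.33, -0.95, 374.22], [0.0, 0.0, 0.0, 1.0]]
629 [462.69789679 100.44657787 175.15025781] ((461.9728698730469, 99.55408477783203), (28.108633041381836, 8.850687980651855), 55.6974983215332)
```

View pics/w1.png

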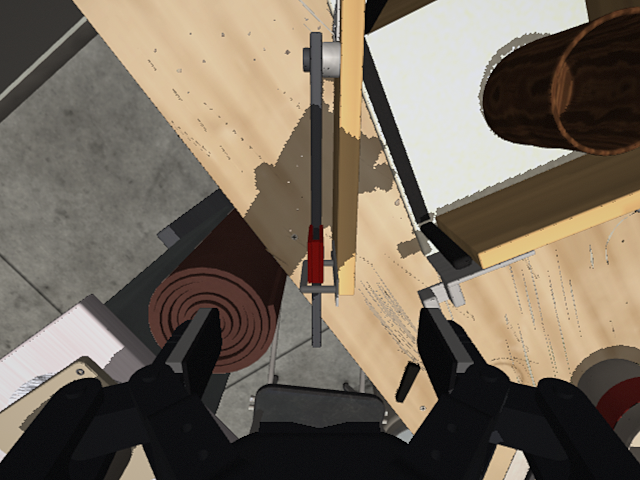

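```bash
python3 - <<'E'
from h import *
d=dict(np.load('pics/w1.npz'));P=pts(d)
a=np.radians(-10.2);X=np.array([np.cos(a),np.sin(a)]);Y=np.array([-X[1],X[0]])
q=P[...,:2]-np.array([579.,229.6]);bx=q@X;by=q@Y;Z=P[...,2]
im=d['image'].astype(int)
roi=(by<-238)&(by>-262)&(bx>-90)&(bx<70)&(Z>60)&(Z<140)
for y0 in range(-262,-238,4):
    m=roi&(by>=y0)&(by<y0+4); o=np.argsort(bx[m]); print(y0,[(round(float(x)),round(float(z))) for x,z in zip(bx[m][o],Z[m][o])][::2])
# gate & box wall checks
w=(im[...,0]-im[...,2]>50)&(abs(Z-122)<3)&(bx<150)&(bx>5)&(by<-100)
print('latch wall top by',np.percentile(by[w],[2,50,98]),'bx',np.percentile(bx[w],[1,99]))
for lo in(20,60,90):
    m=w&(bx>lo)&(bx<lo+30); print(lo,m.sum(),np.percentile(by[m],[3,50,97]) if m.any() else 0)
E
```

```text
-262 [(-21, 100), (-14, 100)]
-258 [(-35, 99), (-23, 114), (-21, 99), (-21, 101), (-20, 101), (-19, 100), (-19, 100), (-19, 101), (-18, 101), (-17, 100), (-17, 101), (-17, 101), (-16, 100), (-16, 101), (-15, 100), (-15, 101), (-14, 99), (-13, 100), (-13, 101), (-12, 104), (-12, 105), (-12, 101), (-12, 99), (-12, 115), (-11, 115), (-11, 115), (-10, 115), (-10, 116), (-9, 116), (-9, 117), (-8, 115), (-8, 115), (-7, 116), (-7, 116), (-7, 115), (-6, 115), (-5, 116), (-5, 116), (-4, 116), (-4, 115), (-3, 115), (-3, 115)]
-254 [(-35, 104), (-35, 101), (-26, 116), (-24, 116), (-24, 116), (-23, 115), (-21, 99), (-21, 100), (-21, 101), (-20, 101), (-19, 100), (-19, 101), (-19, 101), (-18, 100), (-18, 100), (-17, 101), (-17, 101), (-16, 100), (-16, 101), (-15, 100), (-15, 102), (-15, 100), (-14, 100), (-14, 100), (-14, 101), (-13, 100), (-12, 99), (-12, 102), (-12, 113), (-12, 107), (-12, 105), (-12, 107), (-12, 114), (-12, 109), (-12, 115), (-11, 116), (-11, 116), (-10, 116), (-10, 116), (-10, 115), (-9, 115), (-9, 116), (-9, 116), (-8, 116), (-8, 116), (-7, 117), (-7, 117), (-6, 116), (-6, 1
[... 3432 characters left out ...]
14, 98), (-13, 99), (-13, 101), (-12, 104), (-12, 108), (-12, 100), (-12, 104), (-12, 100), (-12, 112), (-12, 115), (-12, 103), (-12, 114), (-12, 116), (-11, 116), (-11, 115), (-11, 116), (-10, 115), (-10, 117), (-9, 116), (-9, 117), (-9, 115), (-8, 115), (-8, 116), (-7, 116), (-7, 117), (-7, 117), (-7, 117), (-6, 116), (-6, 116), (-5, 116), (-5, 117), (-4, 115), (-4, 116), (-4, 115), (-4, 116), (-3, 116), (-3, 115), (35, 112), (38, 113), (40, 112)]
latch wall top by [-228.34230731 -219.94446611 -113.98001619] bx [ 17.78982096 137.42665388]
20 697 [-228.15852333 -220.79959685 -214.17087481]
60 744 [-228.11704529 -220.79860709 -214.13583783]
90 1046 [-227.89233921 -218.16818051 -108.41790324]
```

Emit:
step_arm:
  commands: [0,-0.27,3,0,0,0,1,0,-0.27,6,0,0,0,1,0,-0.27,9.4,0,0,0,1,0,-0.27,9.4,0,0,0,1,0,-0.27,9.4,0,0,0,0.2,0,-0.27,9.4,0,0,0,0.0,0,-0.27,9.4,0,0,0,0,0,-0.27,9.4,0,0,0,0,0,-0.27,9.4,0,0,0,0,0,-0.27,9.4,0,0,0,0]

```text
clock: 3.05
eef_pos: [460.8, 94.0, 138.1]
tool_rot: [3.141, -0.0, 0.962]
force: [-2.3, 0.1, 6.6]
width: 9.3
gripper_force: 59.6
```

```bash
python3 - <<'E'
from h import *
s=ctrl.read_state();print(s['eef_pos'],s['tool_rot'],s['force'],s['torque'],s['qd'].round(3))
d=shot('wrist','w2');s=ctrl.read_state();print(s['eef_pos'],s['force'],s['torque'])
P=pts(d);im=d['image'].astype(int);R,G,B=im[...,0],im[...,1],im[...,2];Z=P[...,2]
w=(R-B>50)&(abs(Z-122)<4)
a=np.radians(-10.2);X=np.array([np.cos(a),np.sin(a)]);Y=np.array([-X[1],X[0]])
q=P[...,:2]-np.array([579.,229.6]);bx=q@X;by=q@Y
g=w&(bx<5)&(bx>-140)
L=cv2.fitLine(P[g][:,:2].astype(np.float32),cv2.DIST_HUBER,0,.01,.01).ravel();print('gate',g.sum(),L,np.degrees(np.arctan(L[1]/L[0])))
red=(R-np.maximum(G,B)>60)&(Z>120)&(Z<185); print(red.sum(),np.percentile(P[red],[2,50,98],axis=0) if red.any() else 0)
E
```

```text
[460.81163402  94.00808166 138.0590601 ] [ 3.14097388e+00 -4.18530871e-04  9.62094112e-01] [-2.2649247   0.11146267  6.64712758] [0.01118158 0.39720625 0.3251757 ] [-0.004  0.    -0.002 -0.001  0.001  0.002  0.001]
[460.74554075  94.07508826 138.04290794] [-0.73515031 -1.16826091  7.08491897] [-0.00123043  0.44237542  0.30850354]
gate 10367 [  0.5439256    0.83913344 516.90717    135.13779   ] 57.04872
2268 [[455.07143879  87.40044841 142.9248468 ]
 [466.77744219 102.92773595 174.92447831]
 [474.80126504 111.95491678 176.55575946]]
```

View pics/w2.png

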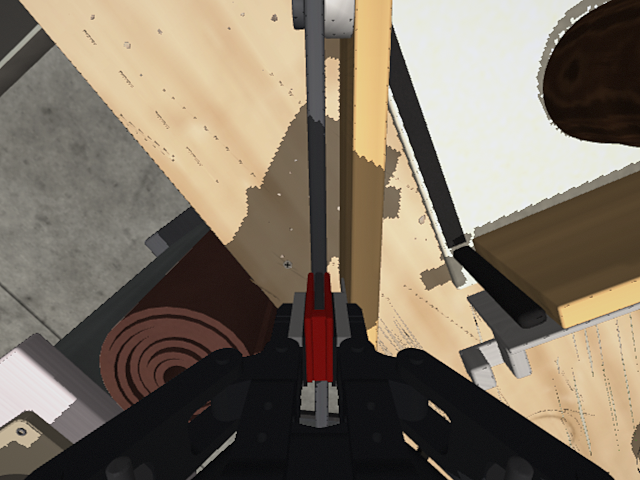

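```bash
cat > plan.py <<'E'
import sys; from h import *
from scipy.spatial.transform import Rotation as Ro
H=np.array([579.,229.6])
def pose(th,ph,c=(-1.9,-5.2),z0=138.0,dyaw=0):
    psi=np.radians(-10.2)-th
    g=np.array([-23.5+c[0],-50-123*np.cos(ph)+44*np.sin(ph)+c[1]])
    R=np.array([[np.cos(psi),-np.sin(psi)],[np.sin(psi),np.cos(psi)]])
    return np.r_[H+R@g, z0+123*np.sin(ph)+44*np.cos(ph)-44], psi+np.pi/2+dyaw
def rows(targets,ref=None):
    s=ctrl.read_state(); p,e=(s['eef_pos'],s['tool_rot']) if ref is None else ref
    Rt=Ro.from_euler('xyz',e).as_matrix()
    for th,ph in targets:
        q,y=pose(th,ph); d=Rt.T@(q-p)/10
        print(th,ph,d.round(2).tolist(),'rz',round(e[2]-y,3))
E
python3 - <<'E'
from plan import *
print(pose(.398,0))
rows([(.398,0),(.398,.05),(.398,.105),(.35,.105),(.3,.105),(.25,.105),(.2,.105),(.15,.105),(.11,.105),(.08,.105)])
E
```

```text
(array([460.63428608,  93.99042155, 138.        ]), np.float64(0.9947727430914749))
0.398 0 [-0.01, -0.0, 0.0] rz -0.032
0.398 0.05 [0.22, -0.01, -0.6] rz -0.032
0.398 0.105 [0.52, -0.02, -1.26] rz -0.032
0.35 0.105 [0.44, 0.81, -1.26] rz -0.08
0.3 0.105 [0.41, 1.69, -1.26] rz -0.13
0.25 0.105 [0.41, 2.56, -1.26] rz -0.18
0.2 0.105 [0.47, 3.43, -1.26] rz -0.23
0.15 0.105 [0.56, 4.3, -1.26] rz -0.28
0.11 0.105 [0.67, 4.99, -1.26] rz -0.32
0.08 0.105 [0.77, 5.51, -1.26] rz -0.35
```

Emit:
step_arm:
  commands: [0.1,0,-0.3,0,0,-0.01,0,0.22,0,-0.6,0,0,-0.02,0,0.35,0,-0.9,0,0,-0.03,0,0.5,0,-1.26,0,0,-0.03,0,0.5,0,-1.26,0,0,-0.03,0,0.5,0,-1.26,0,0,-0.03,0]

```text
clock: 3.7
eef_pos: [464.1, 97.7, 150.0]
tool_rot: [3.141, -0.0, 0.99]
force: [1.8, -0.8, -3.1]
width: 9.5
gripper_force: 58.5
```

```bash
python3 - <<'E'
from plan import *
print(pose(.398,.105))
rows([(.35,.105),(.3,.105),(.25,.105),(.2,.105),(.15,.105),(.11,.105),(.08,.105)])
E
```

```text
(array([463.51513193,  98.4259046 , 150.64895453]), np.float64(0.9947727430914749))
0.35 0.105 [-0.07, 0.75, -0.06] rz -0.053
0.3 0.105 [-0.13, 1.62, -0.06] rz -0.103
0.25 0.105 [-0.14, 2.49, -0.06] rz -0.153
0.2 0.105 [-0.11, 3.37, -0.06] rz -0.203
0.15 0.105 [-0.04, 4.24, -0.06] rz -0.253
0.11 0.105 [0.05, 4.93, -0.06] rz -0.293
0.08 0.105 [0.13, 5.45, -0.06] rz -0.323
```

Emit:
step_arm:
  commands: [-0.07,0.75,-0.08,0,0,-0.05,0,-0.13,1.6,-0.08,0,0,-0.1,0,-0.14,2.5,-0.08,0,0,-0.15,0,-0.1,3.35,-0.08,0,0,-0.2,0,-0.05,4.25,-0.08,0,0,-0.25,0,0.05,4.9,-0.08,0,0,-0.29,0,0.13,5.45,-0.08,0,0,-0.32,0,0.13,5.45,-0.08,0,0,-0.32,0,0.13,5.45,-0.08,0,0,-0.32,0]

```text
clock: 4.6
eef_pos: [509.9, 68.8, 150.6]
tool_rot: [3.142, 0.0, 1.309]
force: [2.2, -2.3, -1.3]
width: 9.3
gripper_force: 58.9
```

```bash
cat > look.py <<'E'
from plan import *
def look(name):
    d=shot('wrist',name);P=pts(d);im=d['image'].astype(int);R,G,B=im[...,0],im[...,1],im[...,2];Z=P[...,2]
    a=np.radians(-10.2);X=np.array([np.cos(a),np.sin(a)]);Y=np.array([-X[1],X[0]])
    q=P[...,:2]-H;bx=q@X;by=q@Y
    g=(R-B>50)&(abs(Z-122)<5)&(bx<25)&(bx>-90)&(by>-120)&(by<-10)
    L=cv2.fitLine(np.c_[bx[g],by[g]].astype(np.float32),cv2.DIST_HUBER,0,.01,.01).ravel();th=np.arctan(L[0]/L[1]);print('theta',g.sum(),th,'x at hinge',L[2]-L[3]*np.tan(th))
    # profile at keeper/bar
    for y0 in(-262,-256,-250,-246,-242,-238,-200,-100,-80):
        m=(abs(by-y0)<2)&(bx>-60)&(bx<30)&(Z>90)&(Z<150); xs=[]
        for x in range(-60,15,2):
            k=m&(bx>=x)&(bx<x+2); xs.append(f'{x}:{np.percentile(Z[k],90):.0f}' if k.sum()>2 else '')
        print(y0,' '.join(x for x in xs if x))
    s=ctrl.read_state();print(s['eef_pos'],s['force'],s['tool_rot'])
E
python3 - <<'E'
from look import *
look('w3')
rows([(.08,.105),(.06,.105),(.05,.105),(.03,.105),(.01,.105),(-.01,.105),(-.024,.105)])
E
```

```text
theta 5835 0.09993001 x at hinge 0.62567043
-262 
-256 -36:116
-250 -52:143 -50:143 -48:143 -46:144 -44:143
-246 -52:143 -50:144 -48:143 -46:143 -44:143
-242 -52:142 -50:143 -48:143 -46:143 -44:143
-238 -50:142 -48:142 -46:142 -44:142
-200 -16:123 -14:123 -12:122
-100 -38:128 -36:128 -34:128 -32:128 -30:127 -18:121 -16:123 -14:123 -12:122 -10:122 -8:123 -6:123 -4:122 -2:122
-80 -36:126 -34:126 -32:126 -30:126 -28:125 -16:121 -14:122 -12:123 -10:123 -8:123 -6:122 -4:123 -2:123 0:122
[509.8045728   68.89129746 150.72042723] [ 2.7609234  -2.61994606 -1.55731532] [3.14147077e+00 3.06196858e-04 1.30967629e+00]
0.08 0.105 [0.01, 0.05, 0.01] rz -0.003
0.06 0.105 [-0.03, 0.4, 0.01] rz -0.023
0.05 0.105 [-0.05, 0.57, 0.01] rz -0.033
0.03 0.105 [-0.09, 0.92, 0.01] rz -0.053
0.01 0.105 [-0.12, 1.27, 0.01] rz -0.073
-0.01 0.105 [-0.14, 1.61, 0.01] rz -0.093
-0.024 0.105 [-0.15, 1.86, 0.01] rz -0.107
```

View pics/w3.png

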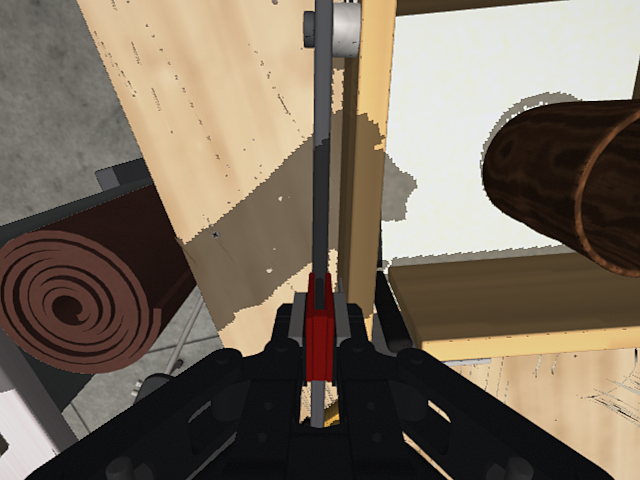

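Emit:
step_arm:
  commands: [-0.02,0.3,0,0,0,-0.02,0,-0.05,0.6,0,0,0,-0.035,0,-0.07,0.8,0,0,0,-0.045,0,-0.09,1.0,0,0,0,-0.055,0,-0.11,1.2,0,0,0,-0.07,0,-0.13,1.4,0,0,0,-0.08,0,-0.14,1.6,0,0,0,-0.09,0,-0.15,1.75,0,0,0,-0.1,0,-0.15,1.9,0,0,0,-0.11,0,-0.15,1.9,0,0,0,-0.11,0]

```text
clock: 5.65
eef_pos: [526.6, 62.4, 150.3]
tool_rot: [-3.139, 0.001, 1.421]
force: [-3.2, -4.4, -0.5]
width: 9.6
gripper_force: 59.4
```

```bash
python3 - <<'E'
from look import *
look('w4')
E
```

```text
theta 5853 -0.0043285647 x at hinge 0.41796124
-262 
-256 -32:116 -30:117 -28:116 -26:141 -22:142 -20:142 -14:114 -12:116 -10:116
-250 -32:117 -30:117 -28:117 -26:142 -24:142 -22:143 -20:143 -18:142 -12:116 -10:116
-246 -28:116 -26:142 -24:142 -22:142 -20:142 -18:141
-242 -26:142 -24:142 -22:142 -20:142 -18:141
-238 -26:141 -24:142 -22:142 -20:141 -18:140
-200 4:123 6:123 8:122
-100 -28:126 -26:127 -24:128 -22:128 -20:127 -8:119 -6:122 -4:123 -2:123 0:123 2:123 4:122 6:123 8:122
-80 -28:125 -26:125 -24:125 -22:126 -20:125 -8:120 -6:122 -4:123 -2:123 0:123 2:123 4:123 6:123 8:122
[526.56923872  62.38032553 150.2988816 ] [-4.43935449 -5.05233609 -0.75524912] [-3.13884656e+00  1.18388300e-03  1.42083592e+00]
```

```bash
cat > edge.py <<'E'
from look import *
def edge(n):
    d=dict(np.load(f'pics/{n}.npz'));P=pts(d);Z=P[...,2];a=np.radians(-10.2);X=np.array([np.cos(a),np.sin(a)]);Y=np.array([-X[1],X[0]])
    q=P[...,:2]-H;bx=q@X;by=q@Y
    for y0 in(-257,-254,-251,-248):
        m=(abs(by-y0)<1.5)&(bx>-60)&(bx<10)
        b=bx[m&(Z>137)&(Z<150)];k=bx[m&(abs(Z-116)<3)]
        f=lambda v:np.percentile(v,[1,99]).round(1) if len(v)>3 else None
        print(y0,'bar',f(b),'nose',f(k[k<-18]),'back',f(k[k>-18]))
E
python3 -c "
from edge import *
edge('w3');edge('w4');edge('w1')"
```

```text
-257 bar None nose None back None
-254 bar None nose [-35.  -34.5] back None
-251 bar [-50.  -43.4] nose None back None
-248 bar [-50.6 -43.2] nose None back None
-257 bar None nose [-30.7 -26.2] back [-12.   -8.3]
-254 bar [-25.4 -17.7] nose [-30.7 -26.2] back [-12.2  -8.3]
-251 bar [-24.9 -17.5] nose [-30.1 -26.2] back [-11.6  -9.1]
-248 bar [-25.  -17.6] nose [-27.  -26.3] back None
-257 bar None nose None back [-11.7  -2.9]
-254 bar None nose None back [-12.2  -2.7]
-251 bar None nose [-26.7 -23.5] back [-12.2  -2.4]
-248 bar None nose [-34.9 -23.5] back [-12.3  -2.8]
```

Emit:
step_arm:
  commands: [0,0.1,0,0,0,-0.005,0,0,0.2,0,0,0,-0.01,0,-0.01,0.28,0,0,0,-0.015,0,-0.01,0.28,0,0,0,-0.015,0,-0.01,0.28,0,0,0,-0.015,0]

```text
clock: 6.2
eef_pos: [528.6, 61.7, 150.1]
tool_rot: [-3.137, 0.002, 1.436]
force: [-4.7, -4.2, 0.2]
width: 9.4
gripper_force: 59.6
```

```bash
python3 - <<'E'
from edge import *
look('w5') if 0 else shot('wrist','w5'); edge('w5')
s=ctrl.read_state();print(s['eef_pos'],s['force'],s['tool_rot'])
E
```

```text
-257 bar [-18.1 -14.8] nose [-27.4 -24.2] back [-11.3  -5.1]
-254 bar [-22.3 -14.8] nose [-27.5 -23.7] back [-11.9  -5.2]
-251 bar [-22.4 -15. ] nose [-26.9 -23.1] back [-11.7  -6. ]
-248 bar [-22.5 -14.6] nose [-23.9 -23.3] back [-11.8  -9.3]
[528.54885656  61.63831061 150.14059778] [-4.62356779 -4.45703432 -0.26140269] [-3.13744137e+00  1.83700383e-03  1.43555841e+00]
```

Emit:
step_arm:
  commands: [0,0.09,0,0,0,-0.005,0,0,0.09,0.1,0,0,-0.005,0,-0.05,0.09,0.2,0,0,-0.005,0,-0.1,0.09,0.3,0,0,-0.005,0,-0.13,0.09,0.4,0,0,-0.005,0,-0.17,0.09,0.5,0,0,-0.005,0,-0.2,0.09,0.55,0,0,-0.005,0,-0.2,0.09,0.55,0,0,-0.005,0]

```text
clock: 7.05
eef_pos: [528.8, 59.0, 144.5]
tool_rot: [-3.137, 0.003, 1.44]
force: [-4.6, -4.4, 0.3]
width: 9.4
gripper_force: 59.6
```

Emit:
step_arm:
  commands: [-0.03,0,0.1,0,0,0,0,-0.07,0,0.2,0,0,0,0,-0.1,0,0.3,0,0,0,0,-0.1,0,0.3,0,0,0,0]

```text
clock: 7.45
eef_pos: [528.5, 57.8, 141.4]
tool_rot: [-3.136, 0.003, 1.44]
force: [-5.9, -5.4, -0.2]
width: 9.2
gripper_force: 59.6
```

Emit:
step_arm:
  commands: [-0.03,0,0.1,0,0,0,0,-0.07,0,0.2,0,0,0,0,-0.1,0,0.28,0,0,0,0,-0.12,0,0.34,0,0,0,0,-0.12,0,0.34,0,0,0,0]

```text
clock: 7.95
eef_pos: [528.4, 56.6, 138.2]
tool_rot: [-3.137, 0.003, 1.44]
force: [-6.3, -5.4, 0.9]
width: 9.5
gripper_force: 60.0
```

```bash
python3 - <<'E'
from look import *
look('w6')
E
```

```text
theta 6111 -0.020849662 x at hinge 0.3998617
-262 -22:122 -20:123 -18:123 -16:122 -14:122
-256 -26:117 -24:115 -22:123 -20:122 -18:123 -16:123 -14:122 -12:116 -10:116 -8:116 -6:116
-250 -28:117 -26:117 -24:116 -22:122 -20:123 -18:123 -16:122 -14:121 -12:116 -10:117 -8:116 -6:117
-246 -26:116 -24:116 -22:122 -20:122 -18:122 -16:122 -14:121 -12:116 -10:117 -8:117 -6:117
-242 -22:122 -20:123 -18:122 -16:123 -14:121 -12:117 -10:117
-238 -22:123 -20:122 -18:122 -16:122
-200 6:122 8:122 10:122 12:121
-100 -26:122 -24:123 -22:123 -20:123 -18:122 -6:121 -4:123 -2:122 0:123 2:123 4:122 6:123 8:123 10:121
-80 -26:122 -24:123 -22:123 -20:123 -18:122 -6:121 -4:123 -2:123 0:123 2:123 4:123 6:123 8:122
[528.45399931  56.60672584 138.20476662] [-5.04703961 -6.40507115 -0.02896299] [-3.13664827e+00  2.97474364e-03  1.44000703e+00]
```

Emit:
step_arm:
  commands: [0,0,0,0,0,0,0.4,0,0,0,0,0,0,0.4,0,0,0,0,0,0,0.4,0,0,0,0,0,0,0.4,0,0,-1.5,0,0,0,0.4,0,0,-4,0,0,0,0.4,0,0,-7,0,0,0,0.4,0,0,-11,0,0,0,0.4,0,0,-13,0,0,0,0.4,0,0,-13,0,0,0,0.4]

```text
clock: 9.0
eef_pos: [533.3, 59.0, 272.2]
tool_rot: [3.134, -0.002, 1.441]
force: [-1.4, 0.1, 0.2]
width: 33.9
gripper_force: 0.0
```

```bash
python3 - <<'E'
from look import *
look('w7')
E
```

```text
theta 3129 0.017881231 x at hinge 2.9953325
-262 -24:122 -22:123 -20:122 -18:122 -16:123
-256 -36:116 -34:116 -32:117 -30:117 -28:116 -26:117 -24:122 -22:123 -20:123 -18:123 -16:122 -14:101 -12:117 -10:116 -8:116 -6:117 -4:116
-250 -36:116 -34:116 -32:117 -30:116 -28:117 -26:117 -24:122 -22:123 -20:123 -18:123 -16:123 -14:106 -12:116 -10:117 -8:117 -6:117 -4:117
-246 -36:116 -34:117 -32:117 -30:116 -28:116 -26:117 -24:122 -22:123 -20:123 -18:122 -16:121 -14:101 -12:117 -10:117 -8:117 -6:116 -4:117
-242 -36:115 -34:116 -32:116 -30:116 -28:116 -26:116 -24:123 -22:123 -20:123 -18:122 -16:121 -14:101 -12:116 -10:117 -8:117 -6:116 -4:117
-238 -34:105 -30:113 -28:114 -24:123 -22:122 -20:122 -18:123 -16:122 -12:116 -10:117 -8:117 -6:117 -4:116
-200 -6:130 -4:122 -2:123 0:123 2:123 4:122 6:123 8:123 10:123
-100 -26:122 -24:122 -22:123 -20:123 -18:122 -6:122 -4:122 -2:122 0:122 2:122 4:123 6:123 8:122
-80 -26:123 -24:123 -22:122 -20:123 -18:122 -6:122 -4:123 -2:123 0:123 2:122 4:123 6:123 8:122
[531.95568762  58.44250201 270.1584739 ] [0.39627443 0.14260523 0.39615016] [ 3.13797709e+00 -9.84588546e-04  1.44117487e+00]
```

View pics/w7.png

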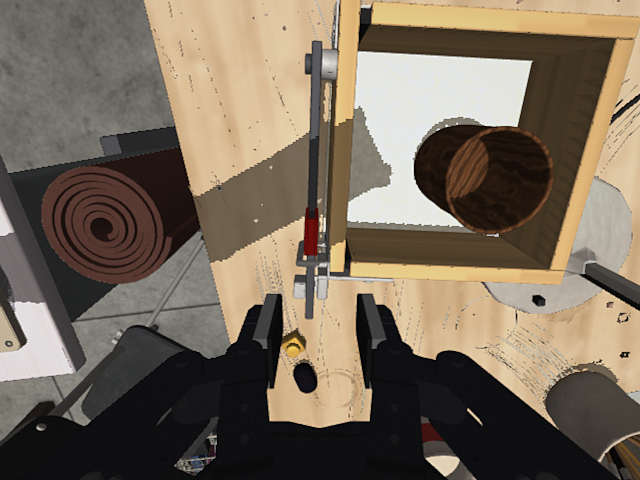

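The picture shows the bar at (310,285) lying down in the notch, resting on the inside of the nose. The gate is shut, the cup stands at (490,175), and the hand is clear.

```bash
python3 -c "
from cell import ctrl
print(ctrl.finish_job())"
```

```text
the job is handed in; nothing more can be done
None
```

The job is handed in: the last wrist picture shows the gate shut on its seal, held by the latch bar lying fully down in the keeper's notch, and the cup still standing in the box. I kept the arm clear of the tub, and no judging result came back.

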